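# Serve the truffle dish on its caddy

## Robot

A 6-joint arm with a two-finger parallel gripper is mounted at the origin on a cart in front of the work surface, level with it; the furniture and walls round the work are solid. World frame = base frame: x ahead of the robot, y to its left, z up, the work surface at z = 0. Lengths are in m, angles in rad, forces in N, time in s.
With the tool pointing down it reaches from about 0.225 to 0.875 m from the base axis. Payload 3.4 kg.
Tool frame: the origin (TCP) lies at the very end of the fingers, on their centre line; the grasp point (between the pads) lies 19 mm behind it; z points along the fingers, y is the line along which they close (so a half turn about z gives the same grasp; the last joint's range is limited). The gripper opens to 85 mm and grips with 20 to 120 N. Pads are 22 mm wide; open, the fingers measure 114 mm over their backs; the gripper's body (76 mm by 85 mm) begins 54 mm behind the grasp point. The pads swing forward as they close: fully open they stand 13 mm farther back than shut.
Start: joints at [1.218, 0.276, 1.505, -0, 1.361, -0.121], TCP at [0.132, 0.56, 0.231] pointing down, gripper open.
Joint ranges: [-2.89, 2.89], [-0.75, 2.08], [0.22, 2.7], [-1.18, 4.32], [0.11, 2.71], [-2.7, 2.7]. Speed limits (rad/s): [2.57, 2.57, 3.14, 3.14, 3.14, 3.14].

## Interface

Orientations are given as a unit quaternion [w, x, y, z].
In Python, from rig import manip gives the robot as it stands. The module is installed in compiled form; this text tells all that it offers.
- The arm moves only by the tool play_rows, never from a script. Its argument "motion" is a list of rows, each a list of 5 numbers: the shift along the tool's x, y, z in units of 40 mm (1.0 is 40 mm), then the turn about the tool's z in units of 10 degrees (1.0 is 10 degrees), then the finger opening in mm, from 0 to 85.4. A call has 1 to 5 rows; each row is the pose to reach, as a shift and turn from the pose commanded when the call began, along the tool's axes at that moment; what a row does not reach only later rows make up. A row lasts 1/8 s, in which the tool goes at most 62.5 mm and 10.7 degrees, less where a joint would pass 70% of its speed; a pose out of reach is approached as far as the arm can. A call with a gripper value outside its range is refused whole. The fingers move at their own pace and stop on an object; "newtons" is the grip in N (left out, the last holds). Time passes only in rows, so rows that repeat a pose let the fingers close. It gives the time, the measured TCP pose, the force, the opening and the grip force at its end, in the units of the state.
- manip.get_state(): the state, without advancing time (a new reading comes with each control period).
- manip.get_image(name): name is "scene" or "top" or "wrist"; returns a dict with "img" (420x560x3 uint8, red, green, blue), "range_z" (420x560 float32, m along the optical axis (not along the pixel's ray), 0 where there is no reading), "fx", "fy", "cx", "cy" (pixels), "D" ([k1, k2, p1, p2, k3] as OpenCV has them; the pictures are not rectified), "R" (3x3) and "t" (3): a world point X has camera coordinates R X + t. Camera axes: x right, y down, z forward; pixel columns grow to the right and rows downward; lengths in m; the calibration is good to about 2 mm. A picture is of the moment at which its call begins.
- manip.sign_off(): hands the job in; it is judged then, once.
The state is a dict: "clock": time; "qpos": joint angles; "qd": joint speeds; "effort": joint torques, N m; "position": TCP position; "ee_rot": TCP orientation; "contact_force": force on the tool from outside, world axes, zero at the start; "moment": the same for the moment, N m; "width": finger opening in m; "gripper_force": force on a finger pad.
Only numpy, scipy, OpenCV 4.12 (cv2) and the standard library are available. Lean on these libraries where they do the work, as an engineer would, in place of code of your own. Each camera call takes 0.05 s, during which the arm holds its last target. There are 200 camera calls.

## Task

Set the small truffle dish on its wooden serving caddy, both ears fully down over the two pegs and its stub handle pointing away from the caddy's handle board, and let go of it. Then take the caddy by the top of its handle board, lift it level about 10 cm clear of the table, and once it is up turn it a quarter turn in the air, so that the dish's stub handle points left towards the freezer counter, square to the table; finish while still holding it there above the table, level and still, ready to be taken. Keep the truffle in the middle of the dish throughout, and do not disturb the other things.

Things in the scene. Friction and masses are not known exactly. Their poses are not given: they have to be found in the camera images.
- dish: Round plain aluminium dished plate, 112 mm across, 30 mm high, 0.14 kg, standing on a flat foot 72 mm across. Origin: centre of its underside; z up; stub handle along its -x. Two flat ears at y = +-62 mm, 28 x 30 mm, underside 5 mm and top 11 mm above the foot, each with a 13 mm through hole centred at x = 0, y = +-62 mm.
- dish_handle (a point): Grip point on the dish's stub handle, 90 mm from the dish centre along dish -x, 24.5 mm above its underside; take it from above, fingers closing along dish y. The handle is 16 mm wide there, 11 mm thick, its top 30 mm above the underside; it runs from x = -53 to -125 mm and widens to 22 mm beyond -103 mm.
- dish_middle (a point): Centre of the dish's mouth, 26 mm above its underside. Inside, the dish is a shallow cone (about 8 degrees) with its lowest point in the middle, 7 mm above the underside, then a steeper rim up to 30 mm.
- truffle: The loose hard-frozen dark chocolate truffle, a ball 38 mm in diameter, 0.03 kg, that rolls easily and lies in the middle of the dish. Its origin turns as it rolls; use point truffle_center.
- truffle_center (a point): Centre of the truffle ball.
- caddy: Serving caddy of light wood, loose, 0.24 kg: base 160 x 160 mm, its top 15 mm above the table; an upright handle board, 90 mm wide, 160 mm high, rounded on top, stands at its +x edge; the -x side is open. Origin: centre of its underside; z up. Two upright steel pegs, 9 mm thick, tips tapered, at x = -15, y = +-62 mm; tips 33 mm above the table.
- caddy_seat (a point): Point on top of the caddy's base midway between the pegs (caddy x = -15 mm, y = 0, z = 15 mm), where the centre of the dish's underside comes to lie; axes as the caddy's.
- caddy_grip (a point): Grip point in the handle board: caddy x = 73 mm, y = 0, 145 mm above the underside (15 mm below the top). Board 14 mm thick, a hand slot through it from 81 to 99 mm height, solid above; grip from above, fingers closing along caddy x, firmly: the loaded caddy weighs 0.41 kg, centred some 65 mm from the board.
- sauce_bottle: Cream-coloured squeeze bottle, 52 mm wide and 178 mm tall, at the far edge of the table. Leave alone.
- shaker: Small sprinkle shaker with a grey cap, 44 mm wide and 90 mm tall, at the far end of the table. Leave alone.
- wafers: Row of round wafers, 66 x 91 x 60 mm, at the far end of the table. Leave alone.
- table_left_edge (a point): Middle of the left (+y) top edge of the prep table on which everything stands, on the side of the counter with the gelato display freezer; fixed. Its y axis points straight left across the table, its x axis along that edge, away from the robot.
Things that resemble listed ones, but are neither listed nor needed, are in the scene too. Of the things that look like the truffle, the smallest one is meant.

How it is judged:
By the outcome, as a careful person would: the job done as asked, in the order asked, and still so for the second after the job is handed in, while the arm keeps its last pose, push and grip.
It also fails if it takes over 72 s, if anything falls off the work surface, if the arm or the gripper's body presses on something with over 40 N, if the wrist force passes 120 N, or if a joint passes its speed limit or range.

## Working session

There is one attempt and no reset: what is moved stays moved. The work goes in short steps, Python scripts to look and compute and a tool call to move; the robot and the scene stay as the last step left them, time stands still between calls to the robot, and variables do not carry over. Pictures are saved under pics/ and viewed, at most 10 in all, crops included, and the job is handed in when it is done.

Besides the shell and the picture viewer there is one more tool, called after "Emit:" as a command line: name --pt "numbers of a row" for each row, then --argument value for the rest. play_rows: Moves the arm, as the interface text tells. Its arguments: {"type":"object","properties":{"motion":{"type":"array","items":{"type":"array","items":{"type":"number"}}},"newtons":{"type":"number"}},"required":["motion"]}

```bash
mkdir -p pics
cat > h.py <<'E'
import numpy as np,cv2
from rig import manip
def grab(n,save=None):
    d=manip.get_image(n)
    if save: cv2.imwrite('pics/'+save,cv2.cvtColor(d['img'],cv2.COLOR_RGB2BGR))
    np.save('/tmp/'+n+'.npy',d,allow_pickle=True); return d
def load(n): return np.load('/tmp/'+n+'.npy',allow_pickle=True).item()
def K(d): return np.array([[d['fx'],0,d['cx']],[0,d['fy'],d['cy']],[0,0,1.]])
def ray(d,uv):
    uv=np.atleast_2d(np.array(uv,float))
    p=cv2.undistortPoints(uv[:,None],K(d),np.array(d['D']))[:,0]
    return np.c_[p,np.ones(len(p))]
def atz(d,uv,z):  # intersect with plane world z
    R=np.array(d['R']);t=np.array(d['t']);r=ray(d,uv)@R;c=-R.T@t
    return c+r*((z-c[2])/r[:,2])[:,None]
def cloud(d):
    h,w=d['range_z'].shape
    v,u=np.mgrid[:h,:w];r=ray(d,np.c_[u.ravel(),v.ravel()])*d['range_z'].reshape(-1,1)
    P=(r-np.array(d['t']))@np.array(d['R']);P[d['range_z'].ravel()==0]=np.nan
    return P.reshape(h,w,3)
def proj(d,X):
    return cv2.projectPoints(np.atleast_2d(np.array(X,float)),cv2.Rodrigues(np.array(d['R']))[0],np.array(d['t']),K(d),np.array(d['D']))[0][:,0]
E
python3 - <<'E'
from h import *
a=grab('scene','s0.png');b=grab('top','t0.png')
s=manip.get_state();print(s)
for d in(a,b):
    print(-np.array(d['R']).T@np.array(d['t']))
E
```

```text
{'clock': 0.1, 'qpos': array([ 1.21799474e+00,  2.76543467e-01,  1.50603931e+00,  1.32380509e-05,
        1.36070272e+00, -1.21024942e-01]), 'qd': array([-0.00067483, -0.00062889, -0.00247239, -0.00097068,  0.00077894,
        0.00098846]), 'effort': array([ 6.11246742e-04, -4.17709279e+01, -2.46401292e+01, -2.57189968e-04,
        5.93963792e-03,  2.20235179e-06]), 'position': array([0.13192687, 0.55916132, 0.23050647]), 'ee_rot': array([-2.04949710e-04,  1.15630435e-01,  9.93291944e-01, -8.21260734e-04]), 'contact_force': array([-1.23602455, -0.15799168,  0.44706297]), 'moment': array([-0.06011151,  0.03282351, -0.01147643]), 'gripper_force': 0.0, 'width': 0.08593896261211163}
[0.08001649 0.5105398  0.45715883]
[ 0.48951154 -0.04800947  0.99019979]
```

View pics/s0.png

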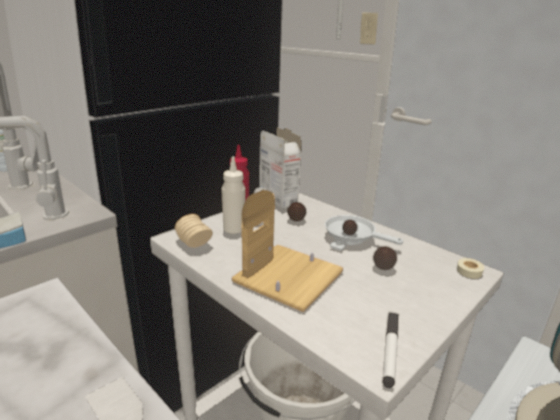

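View pics/t0.png

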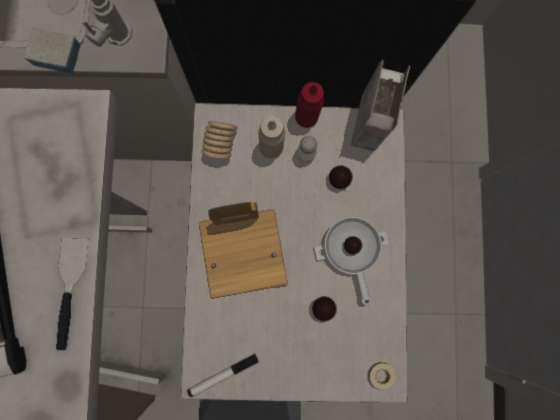

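The scene view shows the dish with the small ball at (350,230), and the caddy at (288,275). The top view shows the caddy at (243,255) with its board on the far side and pegs at (213,265) and (274,255). The dish is at (352,246), handle end at (364,298).

Truffle candidates in the top view: (353,245) in the dish, (340,177) and (324,309), both larger and lying on the table. I choose the smallest, which is in the dish, and check it in a close crop.

Run:
```python
from h import *
b=load('top')
im=cv2.cvtColor(b['img'],cv2.COLOR_RGB2BGR)
c=im[190:310,190:410];cv2.imwrite('pics/c1.png',cv2.resize(c,None,fx=3.6,fy=3.6,interpolation=cv2.INTER_CUBIC))
P=cloud(b)
for n,uv in dict(dish=(353,245),b2=(340,177),b3=(324,309)).items():
    u,v=uv;p=P[v-14:v+15,u-14:u+15].reshape(-1,3)
    col=b['img'][v-14:v+15,u-14:u+15].reshape(-1,3).sum(1)
    m=col<150;print(n,m.sum(),np.nanmedian(p[m],0),np.nanmax(p[m],0),np.nanmin(p[m],0))
for uv in [(300,330),(300,220),(230,340)]: print(P[uv[1],uv[0]])
print(atz(b,[(193,105),(187,395),(406,115),(406,398)],0))
```

```text
dish 240 [ 0.55399399 -0.21885355  0.03940039] [ 0.57081054 -0.20412769  0.04783925] [ 0.53677538 -0.23519887  0.00650101]
b2 413 [ 0.69207428 -0.19226757  0.0424878 ] [ 0.7169999  -0.1718688   0.05179964] [ 0.67251828 -0.2165187  -0.00125599]
b3 454 [ 0.42703284 -0.16191368  0.04246965] [ 0.44959983 -0.14063311  0.05199124] [ 0.40384961 -0.18573683 -0.00196971]
[ 0.38005527 -0.1194404  -0.00179371]
[ 6.06948644e-01 -1.15460540e-01 -4.62860162e-04]
[0.35730113 0.0229587  0.00070121]
[[ 0.85259189  0.12150549  0.        ]
 [ 0.24675449  0.10573921  0.        ]
 [ 0.84456122 -0.34453317  0.        ]
 [ 0.2483113  -0.33746505  0.        ]]
```

View pics/c1.png

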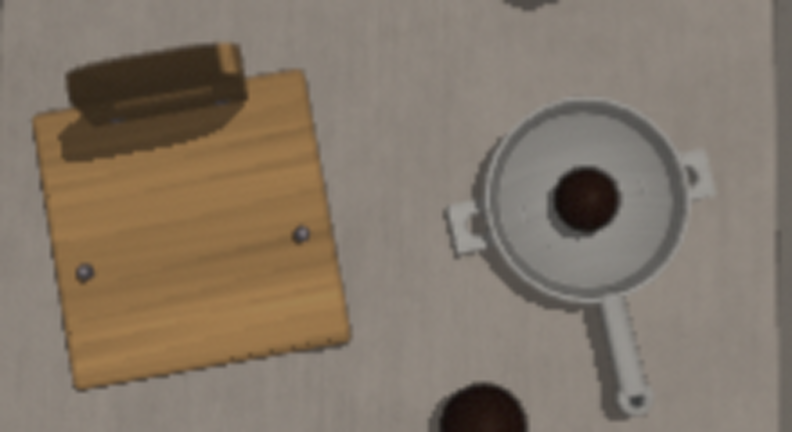

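The crop shows the smallest ball inside the dish at crop (587,200), so the choice is confirmed. The ear holes are at about (468,226) and (695,177), and the handle end hole is at (634,400). The peg tips are at (85,272) and (302,234), and the base corners at (35,115), (303,70), (349,341) and (77,388).

```bash
cat >> h.py <<'E'
def fit2(model,world):  # 2D rigid fit -> origin xy, yaw, residuals(mm)
    A=np.array(model,float);B=np.array(world,float)[:,:2];a=A.mean(0);b=B.mean(0)
    H=(A-a).T@(B-b);th=np.arctan2(H[0,1]-H[1,0],H[0,0]+H[1,1])
    R=np.array([[np.cos(th),-np.sin(th)],[np.sin(th),np.cos(th)]]);o=b-R@a
    return o,th,R,1e3*(B-(A@R.T+o))
E
python3 - <<'E'
from h import *
b=load('top')
f=lambda l:[(190+(x+.5)/3.6-.5,190+(y+.5)/3.6-.5) for x,y in l]
cad=np.vstack([atz(b,f([(85,272),(302,234)]),.032),atz(b,f([(35,115),(303,70),(349,341),(77,388)]),.015)])
o,th,R,e=fit2([(-15,.062),(-15,-.062)] and [(-.015,.062),(-.015,-.062),(.08,.08),(.08,-.08),(-.08,-.08),(-.08,.08)],cad)
print('caddy',o,np.degrees(th));print(e.round(1))
seat=o+R@[-.015,0];print('seat',seat,'pegs-mid',cad[:2,:2].mean(0),'grip',o+R@[.073,0])
d=np.vstack([atz(b,f([(587,200)]),.030),atz(b,f([(468,226),(695,177)]),.011),atz(b,f([(634,400)]),.030)])
print(d)
do,dt,dR,e=fit2([(0,0),(0,.062),(0,-.062),(-.118,0)],d)
print('dish',do,np.degrees(dt));print(e.round(1)); print('handle',do+dR@[-.09,0])
P=cloud(b)
for nm,c in (('h',do+dR@[-.09,0]),('h2',do+dR@[-.12,0])):
    u,v=proj(b,[*c,.03])[0].round().astype(int);print(nm,u,v,P[v,u])
E
```

```text
caddy [0.53437977 0.00203073] 11.097735258175316
[[-0.4 -0.6]
 [-0.2  0.7]
 [-1.  -2.3]
 [-1.7  1.5]
 [ 1.2  2.6]
 [ 2.2 -1.9]]
seat [ 0.51966026 -0.00085651] pegs-mid [ 0.51938272 -0.00080199] grip [0.60601469 0.01608201]
[[ 0.55448295 -0.22160718  0.03      ]
 [ 0.5392095  -0.1564388   0.011     ]
 [ 0.57055075 -0.28788394  0.011     ]
 [ 0.44354901 -0.24832136  0.03      ]]
dish [ 0.55564901 -0.22174335] 13.365876619783329
[[-1.2  0.1]
 [-2.1  5. ]
 [ 0.6 -5.8]
 [ 2.7  0.7]]
handle [ 0.46808677 -0.24254852]
h 363 288 [ 0.46875655 -0.24286518  0.02935153]
h2 366 303 [ 0.43902167 -0.24915614  0.02844003]
```

Emit:
play_rows --pt "-0.9 -1.25 0 0 85" --pt "-1.8 -2.5 0 0 85" --pt "-2.7 -3.75 0 0 85" --pt "-3.6 -5 0 0 85" --pt "-4.5 -6.25 0 0 85"

```text
clock: 0.72
position: [0.2501, 0.2731, 0.2311]
ee_rot: [0.0, 0.115, 0.993, -0.0]
contact_force: [0.8, 0.6, 0.6]
width: 0.0849
gripper_force: 0.0
```

Emit:
play_rows --pt "-0.9 -1.25 0 0 60" --pt "-1.8 -2.5 0 0 50" --pt "-2.7 -3.75 0 0 45" --pt "-3.6 -5 0 0 45" --pt "-4.5 -6.25 0 0 45"

```text
clock: 1.35
position: [0.3678, -0.0116, 0.2313]
ee_rot: [0.0, 0.116, 0.993, 0.0]
contact_force: [1.2, 0.6, 1.2]
width: 0.0449
gripper_force: 0.0
```

Emit:
play_rows --pt "-0.9 -1.25 0.5 -0.9 45" --pt "-1.8 -2.5 1 -1.8 45" --pt "-2.7 -3.75 1.5 -2.67 45" --pt "-3.6 -5 2 -2.67 45" --pt "-3.75 -5.1 2.5 -2.67 45"

```text
clock: 1.98
position: [0.4682, -0.2466, 0.1303]
ee_rot: [0.001, -0.115, 0.993, -0.001]
contact_force: [0.1, 0.4, -0.6]
width: 0.0451
gripper_force: 0.0
```

Run:
```python
from h import *
s=manip.get_state();print(s['clock'],s['position'],s['ee_rot'],s['qpos'],s['width'])
w=grab('wrist','w1.png')
R=np.array(w['R']);print('cam',-R.T@np.array(w['t']),R)
```

```text
1.975 [ 0.46823107 -0.24664566  0.13030395] [ 6.12789659e-04 -1.15324504e-01  9.93327268e-01 -9.06629319e-04] [-6.15972576e-01  2.84996394e-01  1.76079417e+00 -5.97297096e-04
  1.09367886e+00 -2.41765867e+00] 0.04510018156295574
cam [ 0.39284648 -0.26243265  0.27325364] [[-0.22950267  0.97330748 -0.00103895]
 [ 0.92837534  0.21922815  0.30009706]
 [ 0.29231448  0.06790854 -0.95390811]]
```

View pics/w1.png

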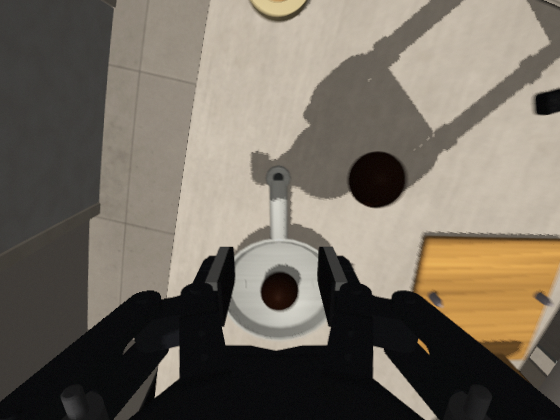

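The wrist view shows the handle running from its end hole at (278,176) to the rim at (279,240), with the fingertips at about (225,250) and (328,250). The truffle is at (279,291), and the neighbouring larger ball at (377,179).

```bash
cat >> h.py <<'E'
def yaw():
    q=np.array(manip.get_state()['ee_rot']);from scipy.spatial.transform import Rotation as Ro
    M=Ro.from_quat(q[[1,2,3,0]]).as_matrix();return M,np.degrees(np.arctan2(M[1,0],M[0,0]))
E
python3 - <<'E'
from h import *
w=load('wrist');h=atz(w,[(278,176),(279,238),(278.2,200),(377,179)],.03);print(h)
dv=h[0]-h[1];print(np.degrees(np.arctan2(dv[1],dv[0]))%360)
g=cv2.cvtColor(w['img'],cv2.COLOR_RGB2GRAY)
for v in (195,205,215,225,232):print(v,g[v,262:298])
M,y=yaw();print(y,M)
P=cloud(w);z=P[...,2];m=(z>.027)&(z<.033)&(np.hypot(P[...,0]-.555,P[...,1]+.222)<.062)
r=P[m][:,:2];A=np.c_[2*r,np.ones(len(r))];s=np.linalg.lstsq(A,(r**2).sum(1),rcond=None)[0];print(len(r),s[:2],np.sqrt(s[2]+s[0]**2+s[1]**2))
m=(z>.024)&(z<.033)&(np.hypot(P[...,0]-.468,P[...,1]+.2425)<.03)
r=P[m];c=r.mean(0);_,_,V=np.linalg.svd((r-c)[:,:2],full_matrices=False);print(len(r),c,V[0],np.degrees(np.arctan2(V[0,1],V[0,0])))
E
```

```text
[[ 0.44249745 -0.24905575  0.03      ]
 [ 0.49800731 -0.23489911  0.03      ]
 [ 0.46314476 -0.24395965  0.03      ]
 [ 0.42537162 -0.16587134  0.03      ]]
194.3071232791025
195 [191 193 193 195 195 195 186 147 101  90  93  97 102 102 103 103 101 102
 101  99 100  99  95  92  88  91  98 102 102 131 168 190 192 192 189 190]
205 [196 195 195 197 196 194 187 169 155 169 185 199 207 208 209 209 208 205
 199 195 191 186 176 157 131 108 101 104 126 157 188 198 196 194 194 192]
215 [194 194 193 193 193 193 189 171 153 162 178 194 204 206 206 206 206 203
 199 195 191 185 173 156 129 107  99 101 140 172 188 193 195 195 195 193]
225 [198 193 190 177 157 157 161 160 147 152 170 189 199 203 202 203 202 200
 196 193 189 183 171 151 122 101  98 101 100 100 101 103 104 103 103 102]
232 [103 104 104 102 102 102 103 101 116 143 165 183 194 199 198 199 199 197
 196 192 188 181 168 148 122 100  98 102  99 101 101 101 103 102 102 102]
-166.7397476748155 [[-0.9733348  -0.22936954 -0.0029971 ]
 [-0.22937375  0.97333775  0.00114166]
 [ 0.00265533  0.00179868 -0.99999486]]
1308 [ 0.55654114 -0.22081062] 0.052245226254409693
1217 [ 0.4655029  -0.24303778  0.02993698] [0.97033333 0.24177102] 13.991091160985668
```

Emit:
play_rows --pt "0 0.1 0.7 -0.05 45" --pt "0 0.1 1.5 -0.05 45" --pt "0 0.1 2.3 -0.05 45" --pt "0 0.1 2.8 -0.05 45" --pt "0 0.1 3.1 -0.05 45"

```text
clock: 2.65
position: [0.4651, -0.2377, 0.0065]
ee_rot: [-0.001, -0.121, 0.993, 0.001]
contact_force: [-0.3, -0.7, -0.1]
width: 0.045
gripper_force: 0.0
```

Emit:
play_rows --pt "0 0 0 0 45" --pt "0 0 0 0 30" --pt "0 0 0 0 22" --pt "0 0 0 0 20" --pt "0 0 0 0 18" --newtons 60

```text
clock: 3.28
position: [0.4661, -0.239, 0.0076]
ee_rot: [0.0, -0.121, 0.993, -0.0]
contact_force: [0.3, -0.6, 0.3]
width: 0.0182
gripper_force: 0.2
```

Run:
```python
from h import *
s=manip.get_state();print(s['position'],yaw()[1],s['width'])
w=grab('wrist','w2.png')
```

```text
[ 0.4660573  -0.23896285  0.00763809] -166.085091949865 0.0182047695749687
```

View pics/w2.png

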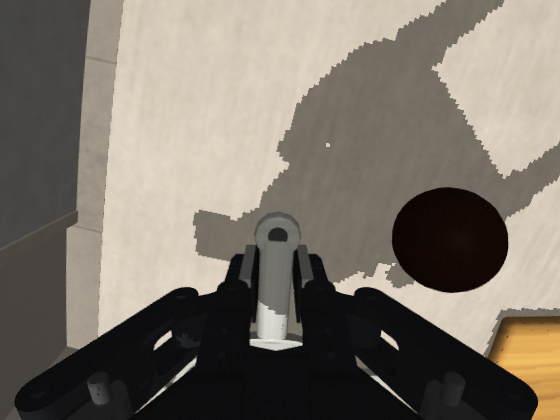

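The handle lies between the fingers at (275,300), so I close on it.

Emit:
play_rows --pt "0 0 0 0 15" --pt "0 0 0 0 13" --pt "0 0 0 0 10" --pt "0 0 0 0 8" --newtons 30

```text
clock: 3.82
position: [0.4661, -0.239, 0.0074]
ee_rot: [0.0, -0.121, 0.993, -0.0]
contact_force: [0.5, -1.6, 0.9]
width: 0.0153
gripper_force: 30.7
```

Emit:
play_rows --pt "0 0 0 0 5" --pt "0 0 0 0 5" --pt "0 0 -0.1 0 5" --pt "0 0 -0.3 0 5" --pt "0 0 -0.5 0 5" --newtons 100

```text
clock: 4.45
position: [0.4653, -0.2383, 0.0274]
ee_rot: [-0.001, -0.121, 0.993, 0.001]
contact_force: [-0.5, -0.4, -3.3]
width: 0.0138
gripper_force: 97.5
```

Emit:
play_rows --pt "0 0 -0.2 0 5" --pt "0 0 -0.5 0 5" --pt "0 0 -0.8 0 5" --pt "0 0 -1.0 0 5" --pt "0 0 -1.0 0 5"

```text
clock: 5.08
position: [0.4663, -0.2391, 0.0682]
ee_rot: [0.001, -0.121, 0.993, -0.001]
contact_force: [-0.5, 0.3, -2.0]
width: 0.0138
gripper_force: 97.5
```

Run:
```python
from h import *
s=manip.get_state();print(s['clock'],s['position'],yaw()[1],s['width'],s['contact_force'],s['moment'])
b=grab('top')
im=cv2.cvtColor(b['img'],cv2.COLOR_RGB2BGR)[190:310,290:410]
c=grab('scene')
i2=cv2.cvtColor(c['img'],cv2.COLOR_RGB2BGR)[170:290,300:420]
cv2.imwrite('pics/c2.png',np.hstack([cv2.resize(x,None,fx=3.3,fy=3.3,interpolation=cv2.INTER_CUBIC) for x in(im,i2)]))
```

```text
5.075 [ 0.46630722 -0.23911005  0.06815744] -166.0784254035768 0.013803702296025977 [-0.54110264  0.33957629 -2.04677651] [ 0.03444888  0.12161174 -0.01281572]
```

View pics/c2.png

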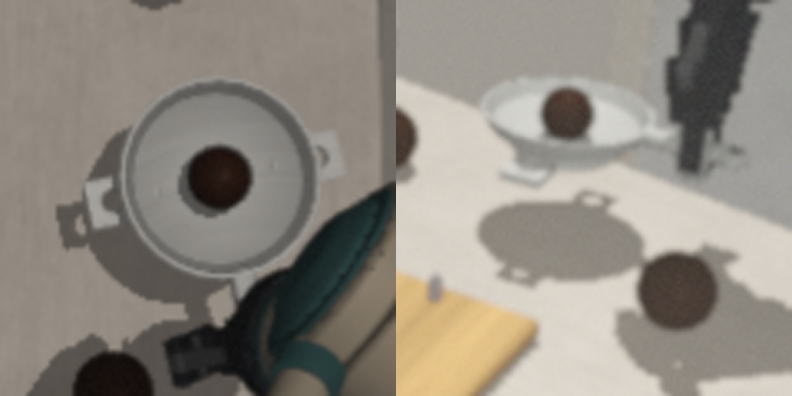

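The dish is held clear of the table, with the truffle in its middle at crop (218,177) in the top half. Next I measure the dish's tilt and its pose in the hand.

Run:
```python
from h import *
s=manip.get_state();p=s['position'];M,y=yaw();x=M[:2,0]/np.linalg.norm(M[:2,0])
c0=p[:2]-x*.09;print('expected centre',c0)
f=lambda l:[(290+(a+.5)/3.3-.5,190+(b+.5)/3.3-.5) for a,b in l]
b=load('top');zz=.0607
for n in('top','scene'):
    d=load(n);P=cloud(d);q=P[np.isfinite(P[...,0])]
    r=np.hypot(*(q[:,:2]-c0).T);m=(r<.058)&(r>.047)&(q[:,2]>.083)&(q[:,2]<.1);q=q[m]
    for _ in range(3):
        A=np.c_[q[:,:2]-c0,np.ones(len(q))];k=np.linalg.lstsq(A,q[:,2],rcond=None)[0];e=q[:,2]-A@k
        rr=np.c_[2*q[:,:2],np.ones(len(q))];sc=np.linalg.lstsq(rr,(q[:,:2]**2).sum(1),rcond=None)[0]
        q=q[abs(e)<.003]
    print(n,len(q),'plane',k,'slope along handle deg',np.degrees(np.arctan(k[:2]@x)),'side',np.degrees(np.arctan(k[:2]@[-x[1],x[0]])),'circ',sc[:2],np.sqrt(sc[2]+sc[0]**2+sc[1]**2))
E1=atz(b,f([(92,205),(340,155)]),.008+zz);dv=E1[0]-E1[1];print('ears yaw',np.degrees(np.arctan2(-dv[0],dv[1])),E1.mean(0),np.linalg.norm(dv))
R1=atz(b,f([(220,178)]),.03+zz);print('rim centre',R1)
# pixel fit of rim: bright ring edge, top view
t=atz(b,f([(120,178),(320,178),(220,78),(220,279)]),.03+zz);print(t)
```

```text
expected centre [ 0.55300209 -0.2170012 ]
top 390 plane [-0.02345733  0.01413539  0.08682763] slope along handle deg 1.1095285269792903 side -1.1093319108307307 circ [ 0.55385564 -0.21739897] 0.0550682114627314
scene 233 plane [-0.01717744 -0.00936368  0.08695802] slope along handle deg 1.0842347379580772 side 0.2839434587535222 circ [ 0.55432897 -0.21573756] 0.05507652672372955
ears yaw 12.639297111338259 [ 0.55398751 -0.219745    0.0687    ] 0.15130758799282817
rim centre [[ 0.55359809 -0.21757553  0.0907    ]]
[[ 0.55221408 -0.15958751  0.0907    ]
 [ 0.55496733 -0.27587999  0.0907    ]
 [ 0.61190753 -0.21752329  0.0907    ]
 [ 0.49566141 -0.21768173  0.0907    ]]
```

Emit:
play_rows --pt "0 0 -0.2 0 5" --pt "0 0 -0.5 0 5" --pt "0 0 -0.8 0 5" --pt "0 0 -1.1 0 5" --pt "0 0 -1.2 0 5"

```text
clock: 5.8
position: [0.4664, -0.2392, 0.1166]
ee_rot: [0.001, -0.121, 0.993, -0.001]
contact_force: [0.3, -0.6, -1.6]
width: 0.0143
gripper_force: 97.5
```

Emit:
play_rows --pt "0 0.1 0 0 5" --pt "-0.03 0.3 0 0 5" --pt "-0.06 0.6 0 0 5" --pt "-0.1 1.0 0 0 5" --pt "-0.14 1.4 0 0 5"

```text
clock: 6.42
position: [0.4573, -0.1815, 0.1151]
ee_rot: [-0.0, -0.121, 0.993, 0.0]
contact_force: [-0.8, -0.8, -1.9]
width: 0.014
gripper_force: 97.5
```

Emit:
play_rows --pt "-0.03 0.4 0 0 5" --pt "-0.06 0.8 0 0 5" --pt "-0.09 1.2 0 0 5" --pt "-0.12 1.6 0 0 5" --pt "-0.15 2.0 0 0 5"

```text
clock: 7.05
position: [0.4442, -0.1029, 0.1153]
ee_rot: [0.0, -0.121, 0.993, 0.0]
contact_force: [0.7, 0.3, -1.4]
width: 0.0139
gripper_force: 97.5
```

Emit:
play_rows --pt "-0.03 0.4 0 0.04 5" --pt "-0.06 0.8 0 0.08 5" --pt "-0.09 1.2 0 0.12 5" --pt "-0.12 1.6 0 0.16 5" --pt "-0.16 1.9 0 0.2 5"

```text
clock: 7.68
position: [0.432, -0.0276, 0.1153]
ee_rot: [-0.0, -0.104, 0.995, 0.0]
contact_force: [-0.6, 0.5, -1.3]
width: 0.0137
gripper_force: 97.5
```

Emit:
play_rows --pt "0 0.2 0 0.04 5" --pt "0 0.3 0 0.08 5" --pt "0 0.3 0 0.08 5" --pt "0 0.3 0 0.08 5"

```text
clock: 8.18
position: [0.43, -0.0173, 0.1153]
ee_rot: [0.0, -0.097, 0.995, -0.0]
contact_force: [-0.1, 0.4, -1.8]
width: 0.0138
gripper_force: 97.6
```

Run:
```python
from h import *
s=manip.get_state();p=s['position'];M,y=yaw();print(s['clock'],p,y,s['width'],s['qd'].round(3))
x=M[:2,0]/np.linalg.norm(M[:2,0]);c0=p[:2]-x*.09;print('expected centre',c0)
for n in('top','scene'):
    d=grab(n);P=cloud(d);q=P[np.isfinite(P[...,0])]
    r=np.hypot(*(q[:,:2]-c0).T);z0=p[2]+.019;m=(r<.058)&(r>.047)&(q[:,2]>z0)&(q[:,2]<z0+.014);q=q[m]
    for _ in range(3):
        A=np.c_[q[:,:2]-c0,np.ones(len(q))];k=np.linalg.lstsq(A,q[:,2],rcond=None)[0];e=q[:,2]-A@k
        rr=np.c_[2*q[:,:2],np.ones(len(q))];sc=np.linalg.lstsq(rr,(q[:,:2]**2).sum(1),rcond=None)[0]
        q=q[abs(e)<.003]
    print(n,len(q),'z',k[2],'slope',np.degrees(np.arctan(k[:2]@x)),np.degrees(np.arctan(k[:2]@[-x[1],x[0]])),'circ',sc[:2],np.sqrt(sc[2]+sc[0]**2+sc[1]**2))
i=load('top')['img'][180:330,170:330];j=load('scene')['img'][150:310,220:400]
a=cv2.resize(i,(420,394),interpolation=cv2.INTER_CUBIC);b=cv2.resize(j,(380,394),interpolation=cv2.INTER_CUBIC)
cv2.imwrite('pics/c3.png',cv2.cvtColor(np.hstack([a,b]),cv2.COLOR_RGB2BGR))
```

```text
8.175 [ 0.43002466 -0.01726018  0.11533008] -168.89641437816846 0.01378726339628303 [-0.003  0.     0.003  0.001 -0.    -0.001]
expected centre [5.18339918e-01 7.23266159e-05]
top 309 z 0.13588426727219785 slope 0.35142872640631195 0.03401902716405674 circ [ 5.19079814e-01 -4.40859570e-04] 0.0559888879172152
scene 201 z 0.13626961682036212 slope 0.4742008827324739 -0.2721753687167355 circ [0.51935324 0.00102482] 0.056041844316678704
```

View pics/c3.png

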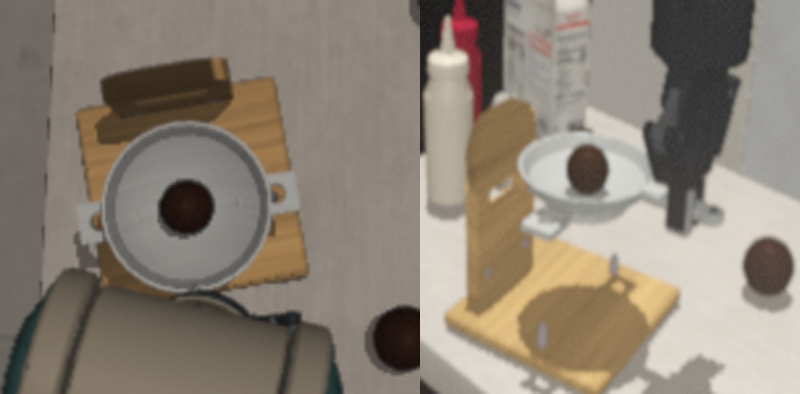

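The dish hangs right over the pegs with the truffle centred. In the scene half the peg tips are at crop (615,256) and (541,324). I cross-check the seat from that camera.

Run:
```python
from h import *
d=load('scene')
f=lambda l:[(220+(x-420+.5)*180/380-.5,150+(y+.5)*160/394-.5) for x,y in l]
p=atz(d,f([(614.5,255),(541.5,323.5)]),.033);print(f([(614.5,255),(541.5,323.5)]),p,p.mean(0),np.linalg.norm(p[0]-p[1]),'caddy yaw',np.degrees(np.arctan2(-(p[1]-p[0])[0],(p[1]-p[0])[1])))
```

```text
[(311.86842105263156, 253.25634517766497), (277.2894736842105, 281.0736040609137)] [[ 0.53217391 -0.05854872  0.033     ]
 [ 0.51023625  0.06136635  0.033     ]] [0.52120508 0.00140882 0.033     ] 0.12190522525854111 caddy yaw 10.36723639440287
```

Emit:
play_rows --pt "-0.01 0 0.1 0 5" --pt "-0.015 0 0.3 0 5" --pt "-0.015 0 0.6 0 5" --pt "-0.015 0 0.9 0 5" --pt "-0.015 0 1.2 0 5"

```text
clock: 8.9
position: [0.4301, -0.0167, 0.0662]
ee_rot: [-0.0, -0.097, 0.995, 0.0]
contact_force: [-0.6, -0.2, -1.6]
width: 0.014
gripper_force: 97.5
```

Emit:
play_rows --pt "0 0 0.25 0 5" --pt "0 0 0.45 0 5" --pt "0 0 0.55 0 5" --pt "0 0 0.6 0 5" --pt "0 0 0.6 0 5"

```text
clock: 9.52
position: [0.4306, -0.0168, 0.0434]
ee_rot: [0.0, -0.097, 0.995, -0.0]
contact_force: [0.4, -0.2, -1.6]
width: 0.0139
gripper_force: 97.5
```

Run:
```python
from h import *
s=manip.get_state();print(s['clock'],s['position'],yaw()[1],s['contact_force'])
d=grab('top');e=grab('scene')
i=d['img'][200:300,190:300];j=e['img'][190:300,240:350]
a=cv2.resize(i,(440,400),interpolation=cv2.INTER_CUBIC);b=cv2.resize(j,(360,400),interpolation=cv2.INTER_CUBIC)
cv2.imwrite('pics/c4.png',cv2.cvtColor(np.hstack([a,b]),cv2.COLOR_RGB2BGR))
```

```text
9.525 [ 0.43055812 -0.016838    0.04336516] -168.8798420521759 [ 0.42061329 -0.21045959 -1.64558794]
```

View pics/c4.png

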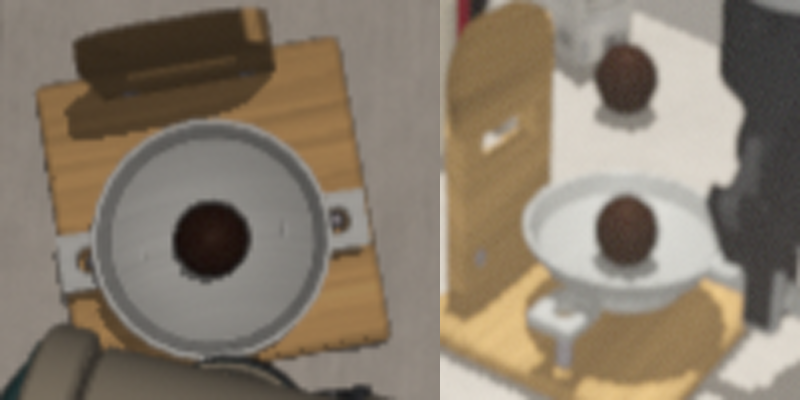

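The top half shows the right peg inside its ear hole at (340,219), and the left hole is over its peg at (86,260). I lower slowly.

Emit:
play_rows --pt "0 -0.02 0.05 0 5" --pt "0 -0.02 0.1 0 5" --pt "0 -0.02 0.15 0 5" --pt "0 -0.02 0.2 0 5" --pt "0 -0.02 0.25 0 5"

```text
clock: 10.25
position: [0.4305, -0.0176, 0.0331]
ee_rot: [-0.0, -0.097, 0.995, 0.0]
contact_force: [-0.4, 0.3, -2.6]
width: 0.014
gripper_force: 97.6
```

Emit:
play_rows --pt "0 0 0.05 0 5" --pt "0 0 0.1 0 5" --pt "0 0 0.14 0 5" --pt "0 0 0.18 0 5" --pt "0 0 0.18 0 5"

```text
clock: 10.88
position: [0.4305, -0.0176, 0.026]
ee_rot: [-0.0, -0.097, 0.995, 0.0]
contact_force: [0.8, 0.5, -2.3]
width: 0.0137
gripper_force: 97.5
```

```bash
cat > m.py <<'E'
from h import *
s=manip.get_state();p=s['position'];M,y=yaw();print(s['clock'],p,y,s['contact_force'],s['moment'])
x=M[:2,0]/np.linalg.norm(M[:2,0]);c0=p[:2]-x*.09
for n in('top','scene'):
    d=grab(n);P=cloud(d);q=P[np.isfinite(P[...,0])]
    r=np.hypot(*(q[:,:2]-c0).T);m=(r<.058)&(r>.047)&(q[:,2]>.038)&(q[:,2]<.06);q=q[m]
    for _ in range(3):
        A=np.c_[q[:,:2]-c0,np.ones(len(q))];k=np.linalg.lstsq(A,q[:,2],rcond=None)[0];e=q[:,2]-A@k
        rr=np.c_[2*q[:,:2],np.ones(len(q))];sc=np.linalg.lstsq(rr,(q[:,:2]**2).sum(1),rcond=None)[0]
        q=q[abs(e)<.003]
    r=np.hypot(*(q[:,:2]-sc[:2]).T)
    print(n,len(q),'z',k[2],'slope',np.degrees(np.arctan(k[:2]@x)),np.degrees(np.arctan(k[:2]@[-x[1],x[0]])),'circ',sc[:2])
E
python3 m.py
```

```text
10.875 [ 0.43048399 -0.01757831  0.02597809] -168.88122243033067 [ 0.78593453  0.45598536 -2.32963822] [-0.03611226  0.1253444   0.0122174 ]
top 357 z 0.04416203242769607 slope 0.6643150679284651 -0.6081789273968601 circ [ 0.51946691 -0.00054687]
scene 282 z 0.043596570873750004 slope 1.1852157114959565 -0.4393901704702931 circ [0.51926366 0.00115462]
```

Emit:
play_rows --pt "0 0 0.02 0 5" --pt "0 0 0.04 0 5" --pt "0 0 0.05 0 5" --pt "0 0 0.05 0 5"

```text
clock: 11.48
position: [0.4305, -0.0176, 0.0241]
ee_rot: [-0.0, -0.097, 0.995, 0.0]
contact_force: [-0.3, 0.7, -1.1]
width: 0.0136
gripper_force: 97.6
```

Emit:
play_rows --pt "0 0 0.02 0 5" --pt "0 0 0.04 0 5" --pt "0 0 0.04 0 5"

```text
clock: 11.85
position: [0.4304, -0.0176, 0.0227]
ee_rot: [-0.0, -0.097, 0.995, -0.0]
contact_force: [-1.4, -1.2, 3.7]
width: 0.014
gripper_force: 98.1
```

```bash
python3 m.py
```

```text
11.85 [ 0.43040843 -0.01763077  0.02266803] -168.87320584972375 [-1.39088526 -1.23326151  3.71742397] [-0.08427547  0.19052127  0.01236267]
top 363 z 0.04242001283575295 slope 0.1647094000834555 -0.3644934044874795 circ [ 0.51924144 -0.00067076]
scene 300 z 0.04255488115222371 slope 0.8149080452563893 -0.6598759825995757 circ [0.51897271 0.00070973]
```

Emit:
play_rows --pt "0 0 0 0 5" --pt "0 0 0 0 5" --newtons 20

```text
clock: 12.2
position: [0.4304, -0.0176, 0.0226]
ee_rot: [-0.0, -0.097, 0.995, 0.0]
contact_force: [-2.4, -0.9, 3.8]
width: 0.0142
gripper_force: 98.2
```

Emit:
play_rows --pt "0 0 0 0 18" --pt "0 0 0 0 22" --pt "0 0 0 0 28" --pt "0 0 0 0 34" --pt "0 0 0 0 34"

```text
clock: 12.82
position: [0.4306, -0.0176, 0.0225]
ee_rot: [0.0, -0.097, 0.995, 0.0]
contact_force: [0.6, 0.6, 0.4]
width: 0.0343
gripper_force: 0.0
```

Emit:
play_rows --pt "0 0 -0.3 0 36" --pt "0 0 -0.8 0 36" --pt "0 0 -1.4 0 36" --pt "0 0 -2.2 0 36" --pt "0 0 -3 0 36"

```text
clock: 13.45
position: [0.4305, -0.0176, 0.1443]
ee_rot: [0.0, -0.097, 0.995, -0.0]
contact_force: [-1.0, 0.2, 0.3]
width: 0.0359
gripper_force: 0.0
```

Emit:
play_rows --pt "0.5 0 -0.8 0 36" --pt "1 0 -1.6 0 36" --pt "1.5 0 -2.4 0 50" --pt "1.5 0 -2.8 0 60" --pt "1.5 0 -2.8 0 60"

```text
clock: 14.08
position: [0.3722, -0.0294, 0.2563]
ee_rot: [0.002, -0.097, 0.995, -0.001]
contact_force: [-0.2, -0.1, -0.4]
width: 0.0601
gripper_force: 0.0
```

Run:
```python
from h import *
s=manip.get_state();print(s['clock'],s['position'],yaw()[1],s['qpos'])
d=grab('top');e=grab('scene')
for n,dd in(('top',d),('scene',e)):
    P=cloud(dd);q=P[np.isfinite(P[...,0])];c0=np.array([.5195,-.0008])
    r=np.hypot(*(q[:,:2]-c0).T);m=(r<.058)&(r>.047)&(q[:,2]>.036)&(q[:,2]<.06);q=q[m]
    for _ in range(3):
        A=np.c_[q[:,:2]-c0,np.ones(len(q))];k=np.linalg.lstsq(A,q[:,2],rcond=None)[0];q=q[abs(q[:,2]-A@k)<.003]
    print(n,len(q),k[2],np.degrees(k[:2]))
i=d['img'][195:305,190:300];j=e['img'][180:300,230:350]
a=cv2.resize(i,(400,400),interpolation=cv2.INTER_CUBIC);b=cv2.resize(j,(400,400),interpolation=cv2.INTER_CUBIC)
cv2.imwrite('pics/c5.png',cv2.cvtColor(np.hstack([a,b]),cv2.COLOR_RGB2BGR))
```

```text
14.075 [ 0.37223878 -0.02939985  0.2563345 ] -168.89404227049369 [-2.65888689e-01 -5.53164795e-02  1.83073453e+00  1.26999968e-04
  1.36162998e+00 -2.03054270e+00]
top 385 0.041831050776850766 [-0.57359204 -0.17560081]
scene 324 0.041461254221654656 [-0.63082816 -0.6323688 ]
```

View pics/c5.png

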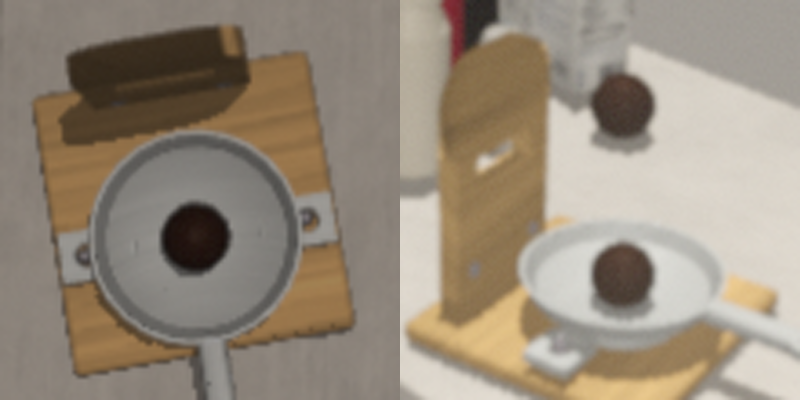

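Both pegs show through the ear holes at crop (84,252) and (309,219) in the top half, the dish sits flat and the truffle is centred. Next I measure the board.

Run:
```python
from h import *
for n in('top','scene'):
    P=cloud(load(n)).reshape(-1,3);m=(np.hypot(P[:,0]-.606,P[:,1]-.016)<.06)&(P[:,2]>.12)&(P[:,2]<.175);q=P[m]
    c=q.mean(0);print(n,len(q),c,q.max(0),q.min(0))
    V=np.linalg.svd((q-c)[:,:2],full_matrices=False)[2];v=V[0]*np.sign(V[0][1]);print('yaw',np.degrees(np.arctan2(-v[0],v[1])))
    nn=np.array([np.cos(np.radians(11.1)),np.sin(np.radians(11.1))]);k=(q[:,:2]-[.534,.002])@nn;print('x in caddy pct',np.percentile(k,[5,25,50,75,95]),'y mid',np.percentile((q[:,:2]-[.534,.002])@[-nn[1],nn[0]],[2,98]))
    m2=m&(P[:,2]>.15);k=(P[m2][:,:2]-[.534,.002])@nn;print(m2.sum(),np.percentile(k,[5,50,95]) if m2.any() else '')
```

```text
top 515 [0.60489988 0.01629528 0.15100063] [0.62244991 0.06108156 0.1626586 ] [ 0.59091156 -0.02753349  0.12024643]
yaw 11.411662561833415
x in caddy pct [0.06695998 0.06745435 0.07167831 0.0764442  0.08029375] y mid [-0.04192226  0.04290153]
338 [0.06722233 0.07346529 0.08043956]
scene 714 [0.60125851 0.02712554 0.14184209] [0.61925166 0.06418174 0.16154336] [ 0.59117624 -0.02632937  0.12007351]
yaw 7.809558669359492
x in caddy pct [0.06756207 0.06830123 0.06901906 0.07167394 0.08023878] y mid [-0.03721545  0.04705081]
227 [0.06778337 0.07034332 0.08123646]
```

Emit:
play_rows --pt "-0.8 0 0 0.6 60" --pt "-2 0 0 1.5 60" --pt "-3.4 0 0 2.4 60" --pt "-4.8 0 0 3.3 60" --pt "-5.95 0 0 4 60"

```text
clock: 14.8
position: [0.6068, 0.0174, 0.2524]
ee_rot: [-0.001, 0.251, 0.968, -0.0]
contact_force: [0.9, -1.1, -0.5]
width: 0.0602
gripper_force: 0.0
```

Emit:
play_rows --pt "0 0 0 0.9 60" --pt "0 0 0 1.8 60" --pt "0 0 0 2.7 60" --pt "0 0 0 3.6 60" --pt "0 0 0 4.4 60"

```text
clock: 15.42
position: [0.6047, 0.0169, 0.2526]
ee_rot: [-0.001, 0.596, 0.803, -0.001]
contact_force: [-0.9, 0.5, -0.1]
width: 0.06
gripper_force: 0.0
```

Emit:
play_rows --pt "0 0 0 0.6 60" --pt "0 0 0 0.6 60" --pt "0 0 0 0.6 60"

```text
clock: 15.8
position: [0.605, 0.0168, 0.2536]
ee_rot: [-0.001, 0.635, 0.773, -0.0]
contact_force: [-0.7, -0.2, 0.5]
width: 0.0601
gripper_force: 0.0
```

Run:
```python
from h import *
s=manip.get_state();p=s['position'];M,y=yaw();print(s['clock'],p,y,s['qpos'])
P=cloud(grab('wrist')).reshape(-1,3);m=(np.hypot(P[:,0]-.606,P[:,1]-.016)<.06)&(P[:,2]>.13)&(P[:,2]<.165);q=P[m]
T=(q-p)@M;print(len(q))
for a,b in((-.04,-.02),(-.02,0),(0,.02),(.02,.04)):
    k=T[(T[:,0]>a)&(T[:,0]<b)];print(a,len(k),np.percentile(k[:,1],[2,10,50,90,98]) if len(k)>5 else '',k[:,2].min() if len(k) else '')
print(np.percentile(T[:,0],[1,99]))
```

```text
15.8 [0.60497218 0.016813   0.25358456] 101.21090698439772 [-8.71971686e-02  3.11708610e-01  1.39786570e+00  9.45982664e-05
  1.43368191e+00 -2.82877851e-01]
1534
-0.04 204 [-0.00472296 -0.00379447  0.00161511  0.00768942  0.00863105] 0.09274320201873369
-0.02 343 [-0.0045781  -0.00368889  0.00230544  0.00748913  0.00840093] 0.09101668755127103
0 374 [-0.00527871 -0.00365974  0.00142896  0.0072889   0.00820372] 0.09118977276397316
0.02 434 [-0.00528363 -0.0044292   0.00140048  0.00722856  0.00810236] 0.09179694360720027
[-0.03562468  0.04634929]
```

Emit:
play_rows --pt "0 0.03 0.6 0 60" --pt "0 0.03 1.3 0 60" --pt "0 0.03 2 0 60" --pt "0 0.03 2.7 0 55" --pt "0 0.03 3.2 0 50"

```text
clock: 16.48
position: [0.6058, 0.017, 0.125]
ee_rot: [-0.001, 0.635, 0.773, -0.0]
contact_force: [-0.2, -0.6, -0.2]
width: 0.0501
gripper_force: 0.0
```

Emit:
play_rows --pt "0 0 0 0 40" --pt "0 0 0 0 30" --pt "0 0 0 0 24" --pt "0 0 0 0 20" --pt "0 0 0 0 18"

```text
clock: 17.1
position: [0.6066, 0.0169, 0.127]
ee_rot: [0.0, 0.635, 0.772, 0.0]
contact_force: [0.3, -0.1, -0.5]
width: 0.0177
gripper_force: 0.0
```

Emit:
play_rows --pt "0 0 0 0 16" --pt "0 0 0 0 14" --pt "0 0 0 0 12" --pt "0 0 0 0 10" --pt "0 0 0 0 8"

```text
clock: 17.73
position: [0.607, 0.0169, 0.1268]
ee_rot: [0.001, 0.635, 0.772, 0.0]
contact_force: [3.0, 0.1, 1.3]
width: 0.0138
gripper_force: 20.0
```

Emit:
play_rows --pt "0 0 0 0 5" --pt "0 0 0 0 5" --pt "0 0 0 0 5" --pt "0 0 0 0 5" --newtons 115

```text
clock: 18.23
position: [0.6072, 0.0169, 0.127]
ee_rot: [0.001, 0.635, 0.772, 0.001]
contact_force: [4.3, 0.4, 4.2]
width: 0.0121
gripper_force: 112.8
```

```bash
cat > n.py <<'E'
from h import *
s=manip.get_state();p=s['position'];print(s['clock'],p,yaw()[1],s['width'],s['gripper_force'],s['contact_force'],s['moment'],abs(s['qd']).max())
for n in('top','scene'):
    d=grab(n);P=cloud(d);I=d['img'].astype(int)
    M,y=yaw();u=M[:2,1]/np.linalg.norm(M[:2,1]);v=np.array([-u[1],u[0]])  # caddy x,y axes
    q=P.reshape(-1,3);c=I.reshape(-1,3);L=(q[:,:2]-p[:2])@np.c_[u,v]
    b=p[2]-.126
    m=(L[:,0]<-.02)&(L[:,0]>-.15)&(abs(L[:,1])<.078)&(q[:,2]>b+.005)&(q[:,2]<b+.025)&(c[:,0]>c[:,2]+35)
    A=np.c_[L[m]-[-.073,0],np.ones(m.sum())];k=np.linalg.lstsq(A,q[m,2],rcond=None)[0]
    m2=abs(A@k-q[m,2])<.003;k=np.linalg.lstsq(A[m2],q[m,2][m2],rcond=None)[0]
    t=(c.sum(1)<170)&(np.hypot(L[:,0]+.088,L[:,1])<.05)&(q[:,2]>b+.03)&(q[:,2]<b+.08)
    print(n,m.sum(),'base z',k[2],'tilt x,y deg',np.degrees(k[:2]),'truffle in caddy rel seat',L[t].mean(0)-[-.088,0],t.sum())
E
python3 n.py
```

```text
18.225 [0.60722194 0.01694606 0.12702747] 101.11557340632119 0.012111830042733694 112.80758401066123 [4.32585252 0.38304829 4.21350885] [ 0.03923681 -0.51458093  0.10638127] 0.0018386101829903783
top 1555 base z 0.014435168857810328 tilt x,y deg [0.09604133 0.01541379] truffle in caddy rel seat [-0.00651596 -0.01572915] 18
scene 1278 base z 0.015209155685815583 tilt x,y deg [-0.66653089  0.50166389] truffle in caddy rel seat [-0.00441476  0.01572248] 9
```

Emit:
play_rows --pt "0 0 -0.05 0 5" --pt "0 0 -0.1 0 5" --pt "0 0 -0.2 0 5" --pt "0 0 -0.3 0 5" --pt "0 0 -0.4 0 5" --newtons 120

```text
clock: 18.95
position: [0.6062, 0.0169, 0.1426]
ee_rot: [-0.0, 0.635, 0.772, -0.0]
contact_force: [0.3, -0.0, -4.1]
width: 0.0122
gripper_force: 117.1
```

```bash
python3 n.py
```

```text
18.95 [0.60622574 0.01694979 0.1426432 ] 101.11739639953048 0.01224566310117259 117.0810165326111 [ 0.26910805 -0.01128207 -4.105536  ] [ 0.10670576 -0.28568928 -0.0110011 ] 0.07066035788042024
top 1604 base z 0.029748879842711563 tilt x,y deg [ 0.17155919 -0.03981119] truffle in caddy rel seat [-0.00669795 -0.01488333] 19
scene 1297 base z 0.03106073903256074 tilt x,y deg [-0.15773397  0.38372425] truffle in caddy rel seat [0.00043155 0.01618607] 14
```

Emit:
play_rows --pt "0 0 -0.15 0 5" --pt "0 0 -0.35 0 5" --pt "0 0 -0.55 0 5" --pt "0 0 -0.75 0 5" --pt "0 0 -0.95 0 5"

```text
clock: 19.68
position: [0.6064, 0.0169, 0.1812]
ee_rot: [0.0, 0.635, 0.772, 0.0]
contact_force: [-0.3, 1.0, -4.4]
width: 0.0118
gripper_force: 117.4
```

Emit:
play_rows --pt "0 0 -0.2 0 5" --pt "0 0 -0.4 0 5" --pt "0 0 -0.6 0 5" --pt "0 0 -0.8 0 5" --pt "0 0 -1 0 5"

```text
clock: 20.3
position: [0.6064, 0.0169, 0.221]
ee_rot: [-0.0, 0.635, 0.772, 0.0]
contact_force: [-0.2, 0.0, -4.5]
width: 0.0124
gripper_force: 117.4
```

Emit:
play_rows --pt "0 0 -0.15 0 5" --pt "0 0 -0.22 0 5" --pt "0 0 -0.25 0 5" --pt "0 0 -0.25 0 5" --pt "0 0 -0.25 0 5"

```text
clock: 20.92
position: [0.6062, 0.017, 0.2302]
ee_rot: [-0.0, 0.635, 0.772, -0.0]
contact_force: [0.5, -0.2, -3.5]
width: 0.0119
gripper_force: 117.5
```

```bash
python3 n.py;python3 - <<'E'
from h import *
P=cloud(load('top'))
# table left edge yaw from depth: boundary pixels
z=P[...,2];pts=[]
for v in range(150,390):
    k=[u for u in range(170,215) if abs(z[v,u])<.012]
    if k: pts.append(P[v,min(k),:2])
pts=np.array(pts);l=cv2.fitLine(pts.astype(np.float32),cv2.DIST_HUBER,0,.01,.01).ravel();print('edge',len(pts),l,np.degrees(np.arctan2(l[1],l[0])))
E
```

```text
20.925 [0.60620915 0.01697209 0.2301762 ] 101.1177598608172 0.011860603896659272 117.47801183257252 [ 0.50268542 -0.16342207 -3.5093197 ] [ 0.03888122 -0.307288    0.00732625] 0.0018294795807287532
top 1946 base z 0.11724776858039218 tilt x,y deg [0.15229558 0.04243314] truffle in caddy rel seat [-0.00487348 -0.01337585] 49
scene 1232 base z 0.11852337071641837 tilt x,y deg [ 0.27181864 -0.05863401] truffle in caddy rel seat [-0.00614617  0.01402684] 70
edge 167 [ 0.9999968  -0.00254543  0.46103916  0.11876804] -0.1458428
```

Run:
```python
from h import *
d=load('top');g=cv2.GaussianBlur(cv2.cvtColor(cv2.imread('pics/t0.png'),cv2.COLOR_BGR2GRAY),(0,0),1).astype(float)
for a,b,sg in((178,204,1),(396,416,-1)):
    r=np.array([(a+np.argmax(sg*np.diff(g[v,a:b]))+.5,v) for v in range(115,392)])
    w=atz(d,r,0)[:,:2].astype(np.float32)
    l=cv2.fitLine(w,cv2.DIST_HUBER,0,.01,.001).ravel();n=np.array([-l[1],l[0]]);e=abs((w-l[2:])@n)
    w=w[e<.004];l=cv2.fitLine(w,cv2.DIST_HUBER,0,.01,.001).ravel()
    print(len(w),l,np.degrees(np.arctan(l[1]/l[0])))
```

```text
274 [0.99999946 0.0010571  0.5382853  0.11817847] 0.060567327
277 [ 0.99999493  0.00318297  0.4635537  -0.33765206] 0.18237098
```

Emit:
play_rows --pt "-0.05 -0.035 0 0 5" --pt "-0.15 -0.1 0 0 5" --pt "-0.35 -0.25 0 0 5" --pt "-0.6 -0.42 0 0 5" --pt "-0.85 -0.6 0 0 5"

```text
clock: 21.65
position: [0.5889, -0.0221, 0.2306]
ee_rot: [0.0, 0.635, 0.772, -0.0]
contact_force: [-0.3, 0.6, -2.5]
width: 0.0119
gripper_force: 117.3
```

Emit:
play_rows --pt "-0.25 -0.18 0 0 5" --pt "-0.5 -0.35 0 0 5" --pt "-0.75 -0.53 0 0 5" --pt "-0.95 -0.67 0 0 5" --pt "-1.05 -0.74 0 0 5"

```text
clock: 22.28
position: [0.5682, -0.0686, 0.2305]
ee_rot: [-0.0, 0.636, 0.772, 0.0]
contact_force: [0.1, 0.3, -5.1]
width: 0.012
gripper_force: 117.4
```

Emit:
play_rows --pt "-0.04 -0.03 0 0.05 5" --pt "-0.05 -0.03 0 0.15 5" --pt "-0.05 -0.03 0 0.35 5" --pt "-0.05 -0.03 0 0.65 5" --pt "-0.05 -0.03 0 1 5"

```text
clock: 22.9
position: [0.5678, -0.0698, 0.2304]
ee_rot: [-0.0, 0.701, 0.713, 0.0]
contact_force: [-0.2, -0.2, -3.7]
width: 0.0125
gripper_force: 117.4
```

Emit:
play_rows --pt "0 0 0 0.4 5" --pt "0 0 0 0.8 5" --pt "0 0 0 1.2 5" --pt "0 0 0 1.6 5" --pt "0 0 0 2 5"

```text
clock: 23.52
position: [0.5678, -0.0699, 0.2304]
ee_rot: [0.0, 0.814, 0.58, -0.0]
contact_force: [-0.4, -0.3, -4.2]
width: 0.0123
gripper_force: 117.4
```

Emit:
play_rows --pt "0 0 0 0.4 5" --pt "0 0 0 0.8 5" --pt "0 0 0 1.2 5" --pt "0 0 0 1.6 5" --pt "0 0 0 2 5"

```text
clock: 24.15
position: [0.5677, -0.0699, 0.2304]
ee_rot: [0.0, 0.903, 0.43, -0.0]
contact_force: [0.3, -0.3, -3.7]
width: 0.0123
gripper_force: 117.4
```

Emit:
play_rows --pt "0 0 0 0.4 5" --pt "0 0 0 0.8 5" --pt "0 0 0 1.2 5" --pt "0 0 0 1.6 5" --pt "0 0 0 2 5"

```text
clock: 24.78
position: [0.5677, -0.07, 0.2304]
ee_rot: [0.0, 0.964, 0.267, -0.0]
contact_force: [-0.7, -0.2, -3.9]
width: 0.012
gripper_force: 117.4
```

Emit:
play_rows --pt "0 0 0 0.4 5" --pt "0 0 0 0.8 5" --pt "0 0 0 1.2 5" --pt "0 0 0 1.6 5" --pt "0 0 0 2 5"

```text
clock: 25.4
position: [0.5675, -0.0701, 0.2304]
ee_rot: [0.0, 0.995, 0.095, -0.0]
contact_force: [-0.8, -0.0, -3.8]
width: 0.0123
gripper_force: 117.4
```

Emit:
play_rows --pt "0 0 0 0.35 5" --pt "0 0 0 0.65 5" --pt "0 0 0 0.9 5" --pt "0 0 0 1.05 5" --pt "0 0 0 1.11 5"

```text
clock: 26.02
position: [0.5676, -0.0701, 0.2304]
ee_rot: [0.0, 1.0, -0.0, -0.0]
contact_force: [0.1, 0.2, -3.6]
width: 0.0122
gripper_force: 117.4
```

Emit:
play_rows --pt "0 0 0 0 5" --pt "0 0 0 0 5" --pt "0 0 0 0 5" --pt "0 0 0 0 5" --pt "0 0 0 0 5"

```text
clock: 26.65
position: [0.5677, -0.0702, 0.2305]
ee_rot: [-0.0, 1.0, 0.0, 0.0]
contact_force: [0.1, -0.3, -3.8]
width: 0.0122
gripper_force: 117.4
```

```bash
python3 n.py
python3 - <<'E'
from h import *
a=cv2.resize(load('top')['img'][130:330,180:400],(410,372),interpolation=cv2.INTER_CUBIC);b=cv2.resize(load('scene')['img'][120:320,200:410],(390,372),interpolation=cv2.INTER_CUBIC)
cv2.imwrite('pics/c6.png',cv2.cvtColor(np.hstack([a,b]),cv2.COLOR_RGB2BGR))
E
```

```text
26.65 [ 0.56767729 -0.07017847  0.23050556] 0.0172515685399784 0.012241302312182055 117.37839856696155 [ 0.06603134 -0.27383461 -3.8219887 ] [-0.29522565 -0.02763148 -0.02939787] 0.0025750671199991663
top 1048 base z 0.11746273839244584 tilt x,y deg [ 0.18633642 -0.08634674] truffle in caddy rel seat [ 0.00934582 -0.00839257] 101
scene 1124 base z 0.11878157886538813 tilt x,y deg [0.24339185 0.12482109] truffle in caddy rel seat [-0.01198055 -0.01065505] 151
```

View pics/c6.png

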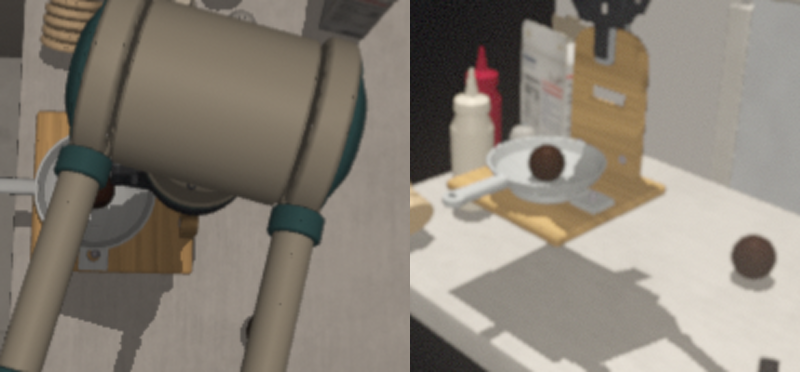

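The caddy is up, level and square, with the stub handle pointing left at (15,186) in the top half. The truffle is mid-dish at (546,162) in the scene half. I hand it in.

```bash
python3 -c "
from rig import manip
print(manip.sign_off())"
```

```text
the job is handed in; nothing more can be done
None
```

The job is handed in: the dish sits on both caddy pegs, truffle in the middle, and the arm holds the caddy still about 10 cm above the table, level to within about 0.3° and turned square with the stub handle pointing left, at 26.65 s on the clock (limit 72 s).

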